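# Aim the altar spotlight at the spirit house and switch it on

### The arm

A 6-joint arm with a two-finger parallel gripper is mounted at the origin on the work surface. World frame = base frame: x ahead of the robot, y to its left, z up, the work surface at z = 0. Lengths are in mm, angles in rad, forces in N, time in s.
With the tool pointing down it reaches from about 350 to 975 mm from the base axis. Payload 7.1 kg.
Tool frame: the origin (TCP) lies midway between the tips of the shut fingers; the grasp point (between the pads) lies 19 mm behind it (ctrl.grasp_offset is the distance from the TCP to the grasp point, in mm); z points along the fingers, y is the line along which they close (so a half turn about z gives the same grasp; the last joint's range is limited). The gripper opens to 88 mm and grips with 3 to 60 N. Pads are 20 mm wide; open, the fingers measure 115 mm over their backs; the gripper's body (75 mm by 178 mm) begins 61 mm behind the grasp point.
Start: joints at [1.256, 0.423, 1.63, -0, 1.089, -0.019], TCP at [182.159, 597.848, 199.875] pointing down, gripper open.
Joint ranges: [-3, 3], [-0.9, 2.11], [0.09, 2.58], [-1.31, 4.45], [0.11, 2.69], [-2.54, 2.54]. Speed limits (rad/s): [2.39, 2.39, 3.01, 3.14, 3.14, 3.14].

### API

Orientations are given as a rotation vector (axis times angle).
In Python, from workcell import sensors, viewer, ctrl gives the robot as it stands. The module is installed in compiled form; this text tells all that it offers.
- The arm moves only by the shell command python3 -m handwheel 'ROWS'. ROWS is JSON, a list of rows, each a list of 7 numbers: the shift along the tool's x, y, z in mm, then the turn, a rotation vector about the tool's x, y, z in rad, then the closure, from 0 (fully open) to 1 (shut). In form: [[x, y, z, rx, ry, rz, jaw], ...]. A call has 1 to 10 rows; each row shifts and turns the commanded pose from where the row before left it, along the tool's axes as they then stand; what a row does not reach is not made up. A row lasts 1/8 s, in which the tool goes at most 62.5 mm and 10.7 degrees, less where a joint would pass 70% of its speed; a pose out of reach is approached as far as the arm can. A call is refused whole if a number of a shift passes 62.5 or a number of a turn 0.188, either way. A call with a gripper value outside its range is refused whole. The fingers move at their own pace and stop on an object; the grip force is fixed at half the most. Time passes only in rows, so rows that do not move let the fingers close. It gives the time, the measured TCP pose, the force, the opening and the grip force at its end, in the units of the state.
- sensors.get_obs(): the state, without advancing time (a new reading comes with each control period).
- viewer.get_image(name): name is "scene" or "top" or "wrist"; returns a dict with "frame" (400x640x3 uint8, blue, green, red), "fov_y" (degrees; the focal length in pixels is half the picture's height over the tangent of half this angle, whatever the lens; pixels are square), "cx", "cy" (the principal point, pixels), "distortion" ([k1, k2, p1, p2, k3] as OpenCV has them; the pictures are not rectified), "R" (3x3) and "t" (3): a world point X has camera coordinates R X + t. Camera axes: x right, y down, z forward; pixel columns grow to the right and rows downward; lengths in mm; the calibration is good to about 2 mm. A picture is of the moment at which its call begins. There is no depth.
- ctrl.close_job(): hands the job in; it is judged then, once.
The state is a dict: "t": time; "qpos": joint angles; "qvel": joint speeds; "joint_torque": joint torques, N m; "ee_pos": TCP position; "orientation": TCP orientation; "ft_force": force on the tool from outside, world axes, zero at the start; "moment": the same for the moment, N m; "width": finger opening in mm; "grasp_force": force on a finger pad.
Only numpy, scipy, OpenCV 4.12 (cv2) and the standard library are available. Lean on these libraries where they do the work, as an engineer would, in place of code of your own. Each camera call takes 0.05 s, during which the arm holds its last target. There are 200 camera calls.

### The job

The altar's swing-arm spotlight points off to the side: push its arm round with a fingertip until the lamp points into the doorway of the spirit house, leaving the lamp's foot where it stands. Only then push the lever on the white switch box all the way across to its other stop, to turn the lamp on, and draw back. Lift nothing, and leave the other things on the altar as they are.

Things in the scene. Friction and masses are not known exactly. Their poses are not given: they have to be found in the camera images.
- lamp: LED spotlight for the altar, standing loose: a heavy round dark steel foot 120 mm wide and 16 mm thick, with a thin aluminium post (16 mm) in its middle; 1.1 kg in all, slides if pushed hard. A level arm turns on top of the post. Origin: centre of the foot's underside, on the post's axis; z up
- lamp_arm (a joint): angle of the arm about the upright post, rad: 0 when the arm points along the foot's own x axis, growing counter-clockwise seen from above; stops at -2.2 and 2.2. It turns with light friction (0.05 N m), has no spring and stays where it is left
- lamp_pivot (a point): point on the post's axis at the mid-height of the arm, 95 mm above the altar top. The arm is an aluminium bar 10 mm wide and 16 mm tall (87 to 103 mm above the altar top), bare from 15 to 95 mm out from this axis, with the lamp head beyond. Hub on the post: 30 mm wide, top at 108 mm. Below the arm is free space down to the foot and the altar top
- lamp_lens (a point): middle of the lens, at the free end of the arm, 145 mm out from the post's axis and 95 mm above the altar top; its x axis is the direction in which the lamp points (straight out along the arm), z up. The lamp head is round, black, 42 mm across (74 to 116 mm above the altar top) and 48 mm long
- foot_rim (a point): point on the rim of the lamp's foot, 60 mm from its axis, 8 mm high
- doorway (a point): middle of the open doorway (68 mm wide, 80 mm high) of the wooden spirit house, 82 mm above the altar top; x axis: from the doorway into the house. The house is fixed, its centre 60 mm in from here: plinth 150 deep x 160 wide, a low step in front, gabled terracotta roof 165 deep x 160 wide with its ridge along x, 235 mm tall. The tiny door stands open, square to the wall
- switch: white plastic switch box of the lamp, fixed to the altar top, 100 x 100 x 34 mm. Origin: centre of its underside; its front faces its own -x; z up
- switch_lever (a joint): angle of the black lever on top of the switch box about an upright axis, rad: 0 at the off stop, 1.4 at the on stop, growing counter-clockwise seen from above. Off it points 140 degrees from the box's own x axis (front and left, seen from the robot), on 220 degrees (front and right). Light friction (0.04 N m), no spring, stays where it is left
- switch_pivot (a point): point on the lever's axis, 40 mm above the altar top, 12 mm behind the box's centre (its own +x)
- lever_post (a point): top of the upright round post at the lever's free end: 14 mm thick, from 40 to 70 mm above the altar top, 55 mm from the lever's axis. The flat bar from the axis to the post is 10 mm wide and ends 48 mm above the altar top
- vase: white porcelain vase, 88 mm wide at most, 175 mm tall, loose; origin: centre of its underside. To be left alone
- incense_pot: glazed ceramic incense pot, open, 112 mm wide, 65 mm tall, loose; origin: centre of its underside. To be left alone
- saucer: stainless steel saucer, 110 mm wide, 14 mm tall, loose; origin: centre of its underside. To be left alone
- tea_cup: small white porcelain tea cup without handle, 60 mm wide, 45 mm tall, loose; origin: centre of its underside. To be left alone
- candlestick: brass candlestick, 64 mm wide foot, 75 mm tall, loose; origin: centre of its underside. To be left alone
- match_box: cardboard match box, 36 x 55 x 15 mm, lying flat, loose; origin: centre of its underside. To be left alone

How it is judged (in metres and radians):
On the way, in this order (a step that is already met when the one before it is completed fails the run):
1. the lamp points into the doorway, with the switch still off (y of doorway in the frame of lamp_lens between -0.025 and 0.025 m and x of doorway in the frame of lamp_lens above 0 m and value of joint switch_lever below 0.7 rad), for 0.3 s.
2. the switch lever is pushed over to its on stop (value of joint switch_lever above 1.25 rad), for 0.2 s.
At the end, for the whole second after the job is handed in: the lamp's pointing line passes within 25 mm sideways of the middle of the doorway and the doorway lies ahead of the lens, the arm is at rest; the switch lever reads more than 1.25 rad; the lamp's foot stands flat within 20 mm of where it was, and has not been turned by more than about 19 degrees (y of doorway in the frame of lamp_lens between -0.025 and 0.025 m and x of doorway in the frame of lamp_lens above 0 m and value of joint switch_lever above 1.25 rad and velocity of joint lamp_arm between -0.05 and 0.05 rad/s and distance of each of foot_rim, lamp from where it was at the start of the episode below 0.02 m and height (world z) of lamp below 0.008 m and angle between lamp's own z axis and vertical below 0.1 rad); the robot touches nothing.
It fails at once if the lamp's foot is shifted or turned (its middle or its rim mark moved by more than 20 mm), lifted or tipped (distance of any of foot_rim, lamp from where it was at the start of the episode above 0.02 m or height (world z) of lamp above 0.008 m or angle between lamp's own z axis and vertical above 0.15 rad).
It fails at once if one of the other loose things is moved by more than 20 mm, tipped or lifted (distance of any of vase, incense_pot, saucer, tea_cup, candlestick, match_box from where it was at the start of the episode above 0.02 m or angle between any of vase, incense_pot, saucer, tea_cup, candlestick, match_box's own z axis and vertical above 0.3 rad or height (world z) of any of vase, incense_pot, saucer, tea_cup, candlestick, match_box above 0.01 m).
It also fails if it takes over 58 s, if anything falls off the work surface, if the arm or the gripper's body presses on something with over 40 N, if the wrist force passes 120 N, or if a joint passes its speed limit or range.

## Working session

There is one attempt and no reset: what is moved stays moved. The work goes in short steps, Python scripts to look and compute and a shell command to move; the robot and the scene stay as the last step left them, time stands still between calls to the robot, and variables do not carry over. Pictures are saved under pics/ and viewed, at most 10 in all, crops included, and the job is handed in when it is done.

```bash
mkdir -p pics
cat > h.py <<'E'
import numpy as np, cv2
from workcell import sensors, viewer, ctrl
def K(d):
    f=200/np.tan(np.radians(d["fov_y"])/2)
    return np.array([[f,0,d["cx"]],[0,f,d["cy"]],[0,0,1.]])
def ray(d,uv):
    p=cv2.undistortPoints(np.array([[uv]],float),K(d),np.array(d["distortion"],float))[0,0]
    R=np.array(d["R"]);t=np.array(d["t"])
    return -R.T@t, R.T@np.array([p[0],p[1],1])
def atz(d,uv,z):
    o,v=ray(d,uv); return o+v*(z-o[2])/v[2]
def tri(l):
    A=np.zeros((3,3));b=np.zeros(3)
    for d,uv in l:
        o,v=ray(d,uv);v/=np.linalg.norm(v);P=np.eye(3)-np.outer(v,v);A+=P;b+=P@o
    return np.linalg.solve(A,b)
def proj(d,X):
    return cv2.projectPoints(np.array(X,float).reshape(-1,3),cv2.Rodrigues(np.array(d["R"]))[0],np.array(d["t"],float),K(d),np.array(d["distortion"],float))[0][:,0]
E
python3 - <<'E'
from h import *
import pickle
for n in("scene","top"):
    d=viewer.get_image(n);pickle.dump(d,open(n+".pkl","wb"));cv2.imwrite(f"pics/{n}.png",cv2.resize(d["frame"],(800,500),interpolation=cv2.INTER_CUBIC))
    print(n,-np.array(d["R"]).T@d["t"],d["fov_y"])
o=sensors.get_obs();print(o)
E
```

```text
scene [962.1292491  199.41502618 656.35465156] 56.616649204792324
top [ 346.6855937   -46.78567865 1254.99072242] 44.18775860750432
{'t': 0.1, 'qpos': array([ 1.25602986e+00,  4.23793339e-01,  1.63059824e+00,  3.48562382e-05,
        1.08858839e+00, -1.89888108e-02]), 'qvel': array([ 0.00033593, -0.00233132, -0.00303572,  0.00227176, -0.00013486,
        0.00143526]), 'joint_torque': array([ 5.51922240e-04, -5.45612025e+01, -2.74323374e+01,  6.46152114e-02,
        1.87071628e-02, -2.01628274e-05]), 'ee_pos': array([181.97285719, 597.37046127, 199.16741787]), 'orientation': array([-4.62901327e-01, -3.10703767e+00,  2.14068385e-03]), 'ft_force': array([0.2698486 , 0.56103557, 0.20410018]), 'moment': array([-0.01971372, -0.01528927, -0.00698696]), 'grasp_force': 0.0, 'width': 88.01632899907523}
```

View pics/scene.png

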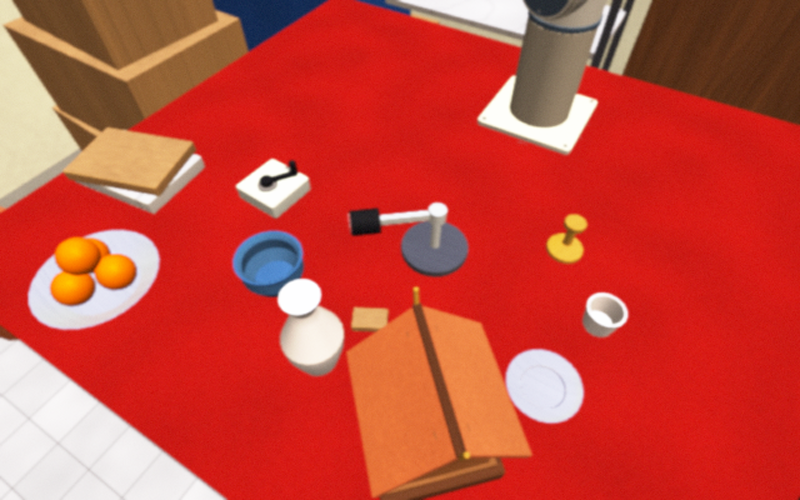

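View pics/top.png

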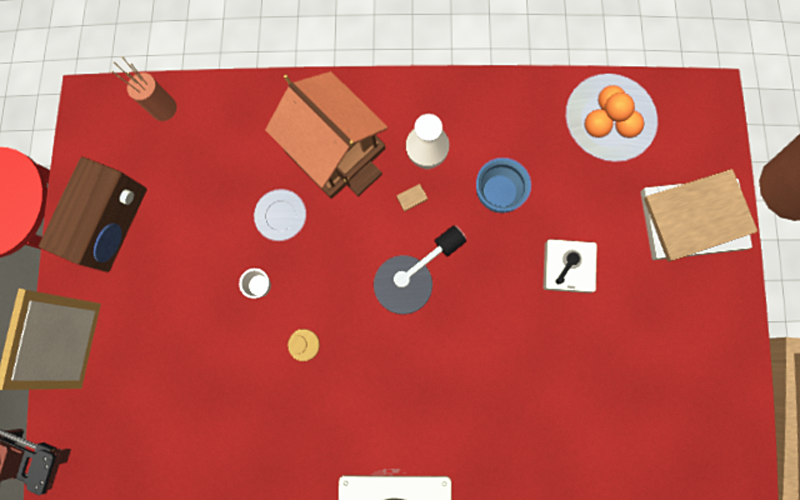

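Run:
```python
import pickle,cv2
d=pickle.load(open("top.pkl","rb"))["frame"]
cv2.imwrite("pics/c1.png",cv2.resize(d[50:250,200:400],(800,600)[1:]*2,interpolation=cv2.INTER_CUBIC))
e=pickle.load(open("scene.pkl","rb"))["frame"]
cv2.imwrite("pics/c2.png",cv2.resize(e[110:400,180:440],(520,580),interpolation=cv2.INTER_CUBIC))
```

```text
(no output)
```

View pics/c1.png

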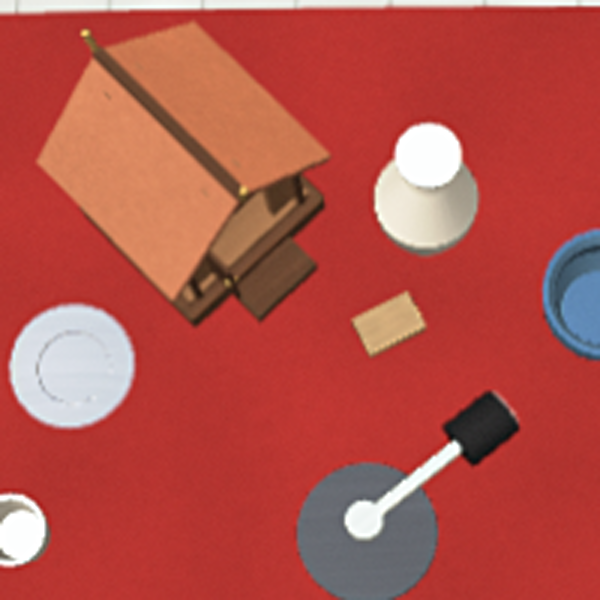

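View pics/c2.png

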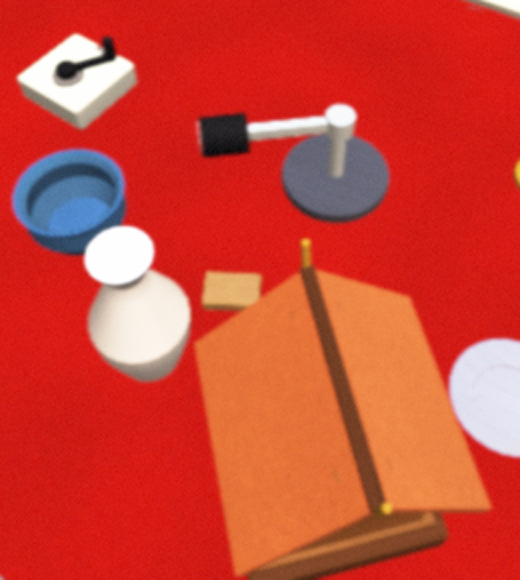

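The pictures show the following. In the top crop c1: ridge finials at (243,190) front and (85,34) rear, hub at (363,518), bar to (458,445). In c2: hub top at (341,112), finials at (306,241) and (387,508). In the top view: switch pivot near (572,258), lever post near (560,283).

```bash
cat > m.py <<'E'
from h import *
import pickle
T=pickle.load(open("top.pkl","rb"));S=pickle.load(open("scene.pkl","rb"))
c1=lambda u,v:(200+u/3,50+v/3); c2=lambda u,v:(180+u/2,110+v/2); a=lambda u,v:(u/1.25,v/1.25)
def P(n,x):print(n,np.round(x,1))
P("hub tri",tri([(T,c1(363,518)),(S,c2(341,112))]))
P("hub@108",atz(T,c1(363,518),108))
P("foot@16",atz(T,c1(367,532),16))
b=atz(T,c1(458,445),103);h=atz(T,c1(363,518),108)
P("bar end",b);P("armdeg",np.degrees(np.arctan2(*(b-h)[[1,0]])))
F=tri([(T,c1(243,190)),(S,c2(306,241))]);B=tri([(T,c1(85,34)),(S,c2(387,508))])
P("finF",F);P("finB",B)
dv=(F-B)[:2];dv/=np.linalg.norm(dv);P("facing deg",np.degrees(np.arctan2(dv[1],dv[0])));P("dist",np.linalg.norm(F[:2]-B[:2]))
m=((F+B)/2)[:2]+60*dv;P("door",m)
P("stepfront", [atz(T,c1(*q),12) for q in((260,320),(316,266))])
P("box",[atz(T,a(*q),34) for q in((547,240),(597,241),(596,291),(545,290))])
P("pivot48",atz(T,a(573,258),50));P("post tri",tri([(T,a(559,283)),(S,c2(108,42))]));P("post@70",atz(T,a(559,283),70))
P("vase",[atz(T,c1(428,155),175)]);P("match",atz(T,c1(390,323),15));P("pot",atz(T,a(503,185),50))
al=np.degrees(np.arctan2(*(m-h[:2])[::-1]));P("target deg",al);P("range",np.linalg.norm(m-h[:2]))
E
python3 m.py
```

```text
hub tri [484.7 -15.9 108.1]
hub@108 [484.7 -15.9 108. ]
foot@16 [483.9 -16.8  16. ]
bar end [543.1 -90.8 103. ]
armdeg -52.1
finF [711.   68.7 230.5]
finB [838.3 191.9 227.6]
facing deg -135.9
dist 177.2
door [731.5  88.5]
stepfront [[669.4  76.4  12. ]
 [717.9  28.1  12. ]]
box [[ 570.2 -308.2   34. ]
 [ 567.7 -410.4   34. ]
 [ 466.3 -402.8   34. ]
 [ 469.1 -300.1   34. ]]
pivot48 [ 530.7 -355.3   50. ]
post tri [ 482.1 -325.7   59.7]
post@70 [ 478.9 -320.5   70. ]
vase [[758.  -67.6 175. ]]
match [665.3 -36.6  15. ]
pot [ 680.9 -220.2   50. ]
target deg 22.9
range 268.0
```

```bash
python3 -m handwheel '[[0,0,0,0,0,-0.148,1],[0,0,0,0,0,-0.148,1],[-24,-54,0,0,0,0,1],[-24,-54,0,0,0,0,1],[-24,-54,0,0,0,0,1],[-24,-54,0,0,0,0,1],[-24,-54,0,0,0,0,1],[-24,-54,0,0,0,0,1],[-24,-54,0,0,0,0,1],[-24,-54,0,0,0,0,1]]'; python3 -m handwheel '[[-24,-54,0,0,0,0,1],[-24,-54,0,0,0,0,1],[-24,-54,0,0,0,0,1],[-24,-54,0,0,0,0,1],[-22,-48,0,0,0,0,1],[0,0,0,0,0,0,1],[0,0,0,0,0,0,1]]'
```

```text
t: 1.35
ee_pos: [374.6, 164.1, 199.9]
orientation: [-0.001, 3.141, 0.0]
ft_force: [0.4, 1.1, 0.6]
width: 0.2
grasp_force: 0.0
t: 2.22
ee_pos: [491.5, -97.8, 199.4]
orientation: [-0.001, -3.14, -0.001]
ft_force: [0.7, 0.9, -0.3]
width: 0.5
grasp_force: 0.0
```

Run:
```python
from h import *
d=viewer.get_image("wrist");im=d["frame"].copy()
for X in([484.7,-15.9,108],[543.1,-90.8,103],[478.9,-320.5,70]):
    p=proj(d,X)[0];print(p)
    if 0<p[0]<640 and 0<p[1]<400:cv2.circle(im,tuple(int(v) for v in p),4,(0,255,0),1)
p=proj(d,sensors.get_obs()["ee_pos"])[0];print("tcp",p)
cv2.imwrite("pics/w1.png",im)
```

```text
[427.89906777 189.50174557]
[334.79989586 254.12091468]
[ 87.01681256 174.44543301]
tcp [327.88076096 237.63371647]
```

View pics/w1.png

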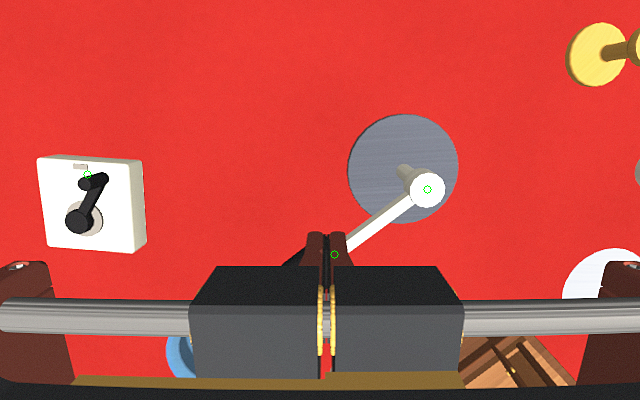

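Projected hub falls on the hub at (427,189). The fingertips are clear of the bar on its near side, so I descend and begin the push.

```bash
python3 -m handwheel '[[0,0,60,0,0,0,1],[0,0,59,0,0,0,1],[0,0,0,0,0,0,1],[-10,7,0,0,0,0,1],[-10,7,0,0,0,0,1],[-8,5,0,0,0,0,1],[-8,5,0,0,0,0,1],[-8,5,0,0,0,0,1]]'; python3 -m handwheel '[[-6,8,0,0,0,0,1],[-6,8,0,0,0,0,1],[-4,10,0,0,0,0,1],[-4,10,0,0,0,0,1],[0,0,0,0,0,0,1]]'
python3 - <<'E'
from h import *
d=viewer.get_image("top");cv2.imwrite("pics/t2.png",cv2.resize(d["frame"][50:250,200:400],(600,600),interpolation=cv2.INTER_CUBIC))
E
```

```text
t: 3.28
ee_pos: [537.0, -68.7, 81.3]
orientation: [-0.0, 3.141, -0.0]
ft_force: [0.2, -0.1, -0.3]
width: 0.7
grasp_force: 0.0
t: 3.9
ee_pos: [556.5, -32.3, 80.9]
orientation: [-0.002, 3.142, 0.0]
ft_force: [-0.7, 0.1, 0.2]
width: 0.5
grasp_force: 0.0
```

View pics/t2.png

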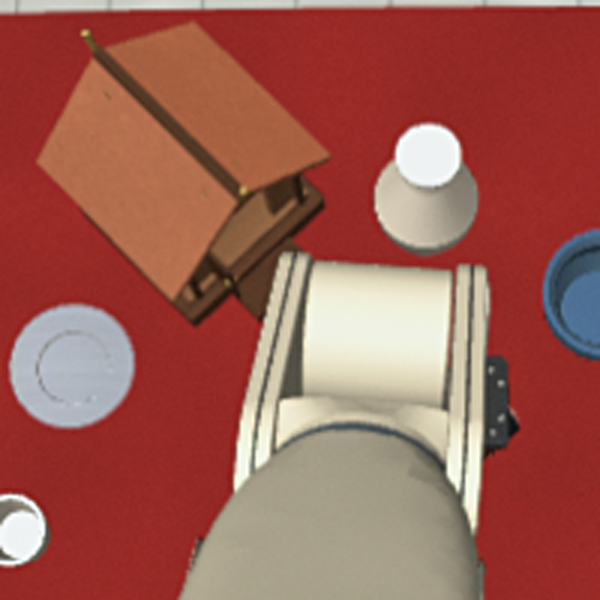

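The arm hides the lamp in the top view, so I check from the scene camera.

Run:
```python
from h import *
d=viewer.get_image("scene");w=viewer.get_image("wrist")
a=cv2.resize(d["frame"][100:300,200:440],(480,400),interpolation=cv2.INTER_CUBIC);b=cv2.resize(w["frame"],(640,400))[:, 180:500]
cv2.imwrite("pics/s2.png",np.hstack([a,b]))
```

```text
(no output)
```

View pics/s2.png

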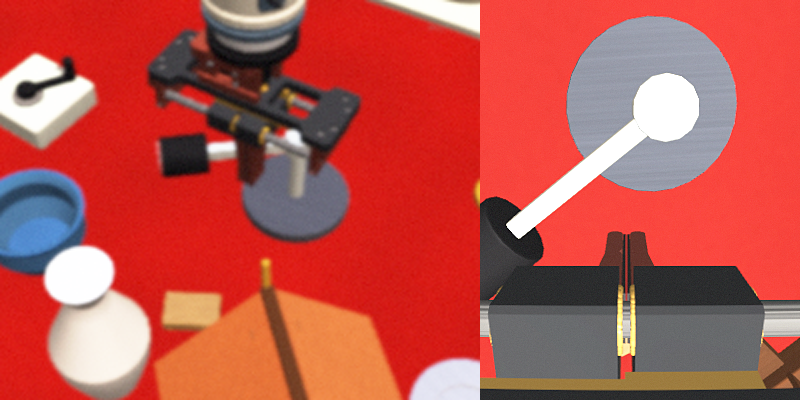

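Run:
```python
from h import *
w=viewer.get_image("wrist");d=viewer.get_image("scene")
h=atz(w,(366,107),108);b=atz(w,(180+515-480,229),103);k=atz(w,(366-15,107+17),108)
print(h,b,np.degrees(np.arctan2(*(b-h)[[1,0]])),np.linalg.norm((b-h)[:2]))
o=sensors.get_obs();print(o["ee_pos"],proj(w,o["ee_pos"]),proj(d,o["ee_pos"]),(proj(d,o["ee_pos"])-[200,100])*2)
print("foot16",atz(w,(652-480+180,103),16))
for th in(-52,-30,-12,0,10):
    X=np.array([484.7,-15.9,95])+145*np.array([np.cos(np.radians(th)),np.sin(np.radians(th)),0]);print(th,(proj(d,X)-[200,100])*2)
```

```text
[485.42474175 -16.32670226 108.        ] [543.31586127 -88.18411914 103.        ] -51.143734979676594 92.27605366127908
[556.10979187 -33.31014279  80.87454386] [[326.62945544 237.71579275]] [[325.23389737 194.546     ]] [[250.46779474 189.092     ]]
foot16 [482.35231442 -15.94873836  16.        ]
-52 [[159.05339144 154.16218276]]
-30 [[173.19800542 194.68752964]]
-12 [[200.95501312 224.29626569]]
0 [[226.59099816 240.08681273]]
10 [[251.33644609 249.88794476]]
```

The finger has passed to the far side of the arm bar, which is still at about -51°. Raise it, go back round and push again in smaller steps, watching the forces.

```bash
python3 -m handwheel '[[0,0,-60,0,0,0,1],[0,0,0,0,0,0,1],[32,-33,0,0,0,0,1],[32,-33,0,0,0,0,1],[0,0,0,0,0,0,1],[0,0,30,0,0,0,1],[0,0,30,0,0,0,1],[0,0,0,0,0,0,1],[0,0,0,0,0,0,1]]'; 
python3 -m handwheel '[[-8,6,0,0,0,0,1],[-8,6,0,0,0,0,1],[0,0,0,0,0,0,1]]';python3 -m handwheel '[[-8,6,0,0,0,0,1],[0,0,0,0,0,0,1]]'
python3 - <<'E'
from h import *
w=viewer.get_image("wrist");cv2.imwrite("pics/w3.png",w["frame"])
E
```

```text
t: 5.28
ee_pos: [493.1, -99.0, 81.4]
orientation: [-0.001, 3.141, -0.0]
ft_force: [0.8, 0.2, 0.2]
width: 0.5
grasp_force: 0.0
t: 5.65
ee_pos: [509.6, -86.6, 81.5]
orientation: [-0.002, 3.14, -0.0]
ft_force: [0.9, -0.4, -0.3]
width: 0.5
grasp_force: 0.0
t: 5.9
ee_pos: [517.0, -80.8, 81.0]
orientation: [-0.001, 3.141, -0.0]
ft_force: [-0.2, -0.7, 0.8]
width: 0.4
grasp_force: 0.0
```

View pics/w3.png

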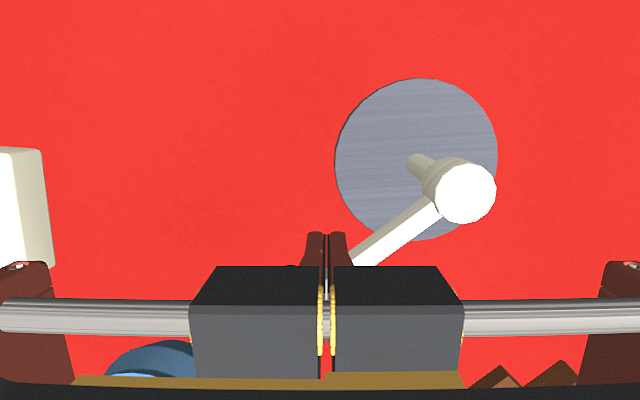

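The finger is on the near side of the bar, which leaves the hub at (465,192) and runs to (350,260). Go on in small steps.

```bash
cat > ang.py <<'E'
from h import *
w=viewer.get_image("wrist");o=sensors.get_obs()
hub=np.array([484.7,-15.9])
# bright bar pixels back-projected to z=103, ring 25..90mm from hub
g=w["frame"];m=(g.min(2)>140)
v,u=np.nonzero(m);K_=K(w)
p=cv2.undistortPoints(np.stack([u,v],1).astype(float)[:,None],K_,np.array(w["distortion"],float))[:,0]
R=np.array(w["R"]);t=np.array(w["t"]);c=-R.T@t
r=np.c_[p,np.ones(len(p))]@R;X=c+r*((103-c[2])/r[:,2])[:,None]
q=X[:,:2]-hub;n=np.hypot(*q.T);s=(n>30)&(n<88)
th=np.degrees(np.arctan2(q[s,1],q[s,0]));print("arm deg",np.round(np.percentile(th,[10,50,90]),1),s.sum(),"tcp",o["ee_pos"].round(1),"F",o["ft_force"].round(2),"tq",o["joint_torque"].round(2))
E
python3 ang.py
python3 -m handwheel '[[-4,3,0,0,0,0,1],[0,0,0,0,0,0,1]]'; python3 ang.py;python3 -m handwheel '[[-4,3,0,0,0,0,1],[0,0,0,0,0,0,1]]'; python3 ang.py;python3 -m handwheel '[[-4,3,0,0,0,0,1],[0,0,0,0,0,0,1]]'; python3 ang.py
```

```text
arm deg [-157.1 -106.8   20.7] 15337 tcp [516.2 -81.   80.8] F [ 1.34 -0.15  0.1 ] tq [ 1.700e-01 -4.798e+01 -1.945e+01 -1.000e-02  5.000e-02  1.000e-02]
t: 6.25
ee_pos: [520.6, -78.0, 80.9]
orientation: [-0.0, 3.141, -0.0]
ft_force: [-0.8, -0.8, 0.2]
width: 0.5
grasp_force: 0.0
arm deg [-156.9 -106.7   16.1] 14599 tcp [520.4 -78.1  80.9] F [-0.02  1.12  0.02] tq [ 8.000e-02 -4.830e+01 -1.944e+01 -1.000e-02  6.000e-02  1.000e-02]
t: 6.55
ee_pos: [524.7, -75.0, 80.9]
orientation: [-0.0, 3.141, -0.0]
ft_force: [0.7, -1.0, 0.5]
width: 0.3
grasp_force: 0.0
arm deg [-157.  -107.2   11.4] 13604 tcp [524.5 -75.   80.9] F [-0.46  0.56  0.23] tq [ 7.000e-02 -4.865e+01 -1.955e+01 -1.000e-02  6.000e-02  1.000e-02]
t: 6.85
ee_pos: [528.7, -71.9, 80.9]
orientation: [-0.001, 3.141, -0.0]
ft_force: [0.4, -0.1, -0.2]
width: 0.6
grasp_force: 0.0
arm deg [-156.9 -107.3  -46.7] 12786 tcp [528.5 -72.   80.9] F [-0.35  0.32  0.84] tq [ 7.000e-02 -4.900e+01 -1.966e+01 -1.000e-02  6.000e-02  1.000e-02]
```

```bash
sed -i 's/>140/>205/; s/(n>30)&(n<88)/(n>30)\&(n<88)\&(v<262)/' ang.py; python3 ang.py
python3 - <<'E'
from h import *
w=viewer.get_image("wrist");d=viewer.get_image("scene")
a=cv2.resize(d["frame"][130:250,250:370],(480,480),interpolation=cv2.INTER_CUBIC);b=cv2.resize(w["frame"][140:300,260:500],(320,213));b=np.vstack([b,np.zeros((267,320,3),np.uint8)])
cv2.imwrite("pics/s4.png",np.hstack([a,b]))
E
```

```text
arm deg [-56.3 -51.2 -46.5] 1171 tcp [528.3 -72.   80.9] F [-0.71  0.22  1.23] tq [ 7.000e-02 -4.899e+01 -1.962e+01 -1.000e-02  6.000e-02  0.000e+00]
```

View pics/s4.png

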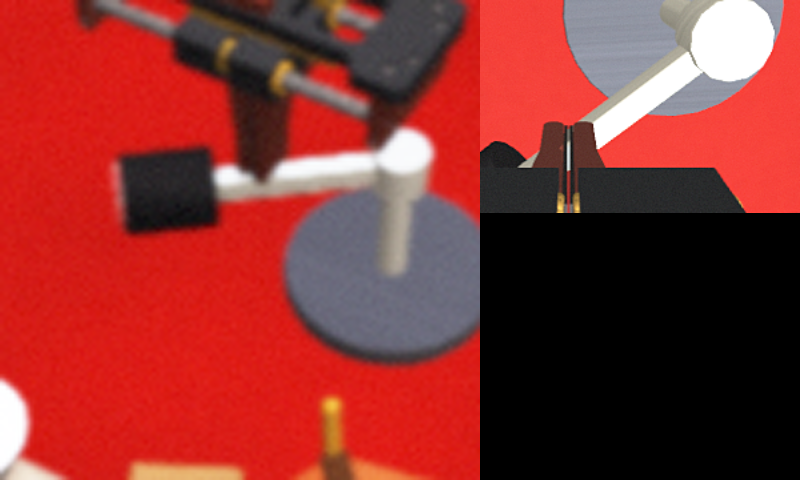

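Run:
```python
from h import *
d=viewer.get_image("scene");w=viewer.get_image("wrist")
for z in(75,81,90,95,103,110):print(z,(proj(d,[528.3,-72,z])-[250,130])*4, (proj(w,[528.3,-72,z])-[260,140])*4/3)
```

```text
75 [[263.70730632 200.23537224]] [[ 89.49897397 125.56097566]]
81 [[263.56569787 192.56542602]] [[ 89.52725637 130.53031954]]
90 [[263.350014   180.88287797]] [[ 89.57292023 138.55907153]]
95 [[263.22845852 174.29856816]] [[ 89.60014336 143.34870869]]
103 [[263.03133909 163.62080932]] [[ 89.64678269 151.55999443]]
110 [[262.85614809 154.1305092 ]] [[ 89.69105293 159.36070811]]
```

The wrist and scene views both show the finger overlapping the bar with no force and no motion. I'll back out, go deeper so that more of the finger's length crosses the bar, and try again.

```bash
python3 -m handwheel '[[12,-9,0,0,0,0,1],[16,-12,0,0,0,0,1],[0,0,0,0,0,0,1],[0,0,25,0,0,0,1],[0,0,0,0,0,0,1]]'; python3 ang.py
python3 -m handwheel '[[-8,6,0,0,0,0,1],[-8,6,0,0,0,0,1],[0,0,0,0,0,0,1]]'|sed -n 2,4p;python3 ang.py
python3 -m handwheel '[[-6,4,0,0,0,0,1],[-6,4,0,0,0,0,1],[0,0,0,0,0,0,1]]'|sed -n 2,4p;python3 ang.py
```

```text
t: 7.78
ee_pos: [499.1, -93.0, 54.9]
orientation: [-0.0, -3.139, -0.001]
ft_force: [-0.4, 1.1, -0.1]
width: 0.3
grasp_force: 0.0
ee_pos: [517.7, -80.5, 56.4]
orientation: [-0.002, 3.14, -0.0]
ft_force: [-0.8, -0.2, 0.3]
arm deg [-54.9 -50.6 -43.3] 449 tcp [517.  -80.7  56.2] F [ 0.04  0.2  -0.12] tq [ 2.000e-01 -4.905e+01 -1.817e+01 -1.000e-02  4.000e-02  3.000e-02]
ee_pos: [529.1, -72.8, 56.0]
orientation: [-0.001, 3.141, -0.0]
ft_force: [-0.5, -0.0, 0.1]
arm deg [-43.7 -38.7 -32.4] 859 tcp [528.7 -72.9  55.9] F [-0.19 -0.58  0.69] tq [ 1.500e-01 -4.999e+01 -1.828e+01 -1.000e-02  6.000e-02  2.000e-02]Traceback (most recent call last):
  File "ang.py", line 11, in <module>
    th=np.degrees(np.arctan2(q[s,1],q[s,0]));print("arm deg",np.round(np.percentile(th,[10,50,90]),1),s.sum(),"tcp",o["ee_pos"].round(1),"F",o["ft_force"].round(2),"tq",o["joint_torque"].round(2))
                                                                      ~~~~~~~~~~~~~^^^^^^^^^^^^^^^
    return _quantile_unchecked(
        a, q, axis, out, overwrite_input, method, keepdims, weights)
    return _ureduce(a,
                    func=_quantile_ureduce_func,
    ...<5 lines>...
                    overwrite_input=overwrite_input,
                    method=method)
    r = func(a, **kwargs)
    result = _quantile(arr,
                       quantiles=q,
    ...<2 lines>...
                       out=out,
                       weights=wgt)
    slices_having_nans = np.isnan(arr[-1, ...])
                                  ~~~^^^^^^^^^
IndexError: index -1 is out of bounds for axis 0 with size 0
```

At the lower height the bar moves: the arm is at -38.7°. Continue along the arc.

```bash
python3 -m handwheel '[[-5,7.5,0,0,0,0,1],[-5,7.5,0,0,0,0,1],[-5.5,9,0,0,0,0,1],[-5.5,9,0,0,0,0,1],[-3,7.5,0,0,0,0,1],[-3,7.5,0,0,0,0,1],[0,0,0,0,0,0,1]]'; python3 ang.py
```

```text
t: 9.55
ee_pos: [555.7, -24.4, 55.9]
orientation: [-0.002, 3.141, 0.0]
ft_force: [-0.3, 1.0, 1.8]
width: 0.2
grasp_force: 0.0
arm deg [ 1.   5.8 10.5] 1826 tcp [555.5 -24.7  55.9] F [-0.11  0.24  0.33] tq [ 3.200e-01 -5.209e+01 -1.890e+01  0.000e+00  7.000e-02  3.000e-02]
```

```bash
python3 -m handwheel '[[-0.5,5,0,0,0,0,1],[0,5,0,0,0,0,1],[0,5,0,0,0,0,1],[0,0,0,0,0,0,1]]'|sed -n 2,4p; python3 ang.py
```

```text
ee_pos: [555.9, -9.6, 55.9]
orientation: [-0.001, 3.141, 0.0]
ft_force: [-0.3, -0.2, -0.6]
arm deg [14.7 19.4 23.9] 2042 tcp [555.9  -9.8  55.9] F [0.08 0.01 1.23] tq [ 1.400e-01 -5.212e+01 -1.874e+01 -0.000e+00  8.000e-02  2.000e-02]
```

```bash
python3 -m handwheel '[[0,2,0,0,0,0,1],[0,2,0,0,0,0,1],[0,0,0,0,0,0,1]]'|sed -n 2p; python3 ang.py; python3 -m handwheel '[[0,-15,0,0,0,0,1],[0,-25,0,0,0,0,1],[0,0,-60,0,0,0,1],[0,0,-60,0,0,0,1],[40,-40,0,0,0,0,1],[40,-40,0,0,0,0,1],[10,-50,0,0,0,0,1],[0,0,0,0,0,0,1]]'
python3 - <<'E'
from h import *
for n in("wrist","top","scene"):
    d=viewer.get_image(n)
    import pickle;pickle.dump(d,open(n+"2.pkl","wb"))
a=pickle.load(open("top2.pkl","rb"))["frame"];w=pickle.load(open("wrist2.pkl","rb"))["frame"]
a=cv2.resize(a[130:230,290:410],(480,400),interpolation=cv2.INTER_CUBIC)
cv2.imwrite("pics/f.png",np.hstack([a,cv2.resize(w,(320,200)).repeat(1,0) if 0 else np.vstack([cv2.resize(w,(320,200)),cv2.resize(pickle.load(open("scene2.pkl","rb"))["frame"],(320,200))])]))
E
```

```text
ee_pos: [555.8, -5.9, 55.9]
arm deg [17.7 22.5 26.9] 2144 tcp [555.8  -6.   55.9] F [-1.11  0.2   0.21] tq [ 7.000e-02 -5.213e+01 -1.877e+01 -0.000e+00  7.000e-02  1.000e-02]
t: 11.58
ee_pos: [464.9, -179.4, 176.3]
orientation: [0.007, 3.141, -0.001]
ft_force: [0.8, -1.1, 0.5]
width: 0.3
grasp_force: 0.0
```

View pics/f.png

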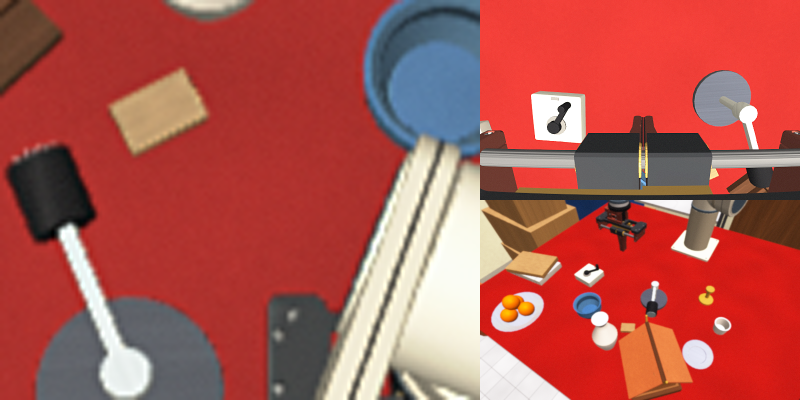

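The top crop shows the hub at (126,372) and the bar meeting the head at (67,230). The arm now points at the house, and the foot and match box look unmoved. Check the numbers, and the lever against its model.

```bash
cat > lev.py <<'E'
from h import *
piv=np.array([530.3,-356.3])
def lever(ds,only=None):
    # best lever angle: dark pixels along predicted bar + post
    best=[]
    for q in np.arange(-.1,1.6,.02):
        ph=np.radians(135.6)+q;u=np.array([np.cos(ph),np.sin(ph)])
        P=[[*(piv+r*u),48] for r in range(15,56,3)]+[[*(piv+55*u),z] for z in range(48,71,3)]
        s=0
        for d in ds:
            g=cv2.cvtColor(d["frame"],cv2.COLOR_BGR2GRAY);p=proj(d,P).round().astype(int)
            ok=(p[:,0]>=0)&(p[:,0]<640)&(p[:,1]>=0)&(p[:,1]<400)
            s+=(g[p[ok,1],p[ok,0]]<90).mean() if ok.sum() else 0
        best.append((s,q))
    m=max(best)[0];b=[q for s,q in best if s>=m-.02];return round(m,2),round(min(b),2),round(max(b),2)
E
python3 - <<'E'
from lev import *
import pickle
T=pickle.load(open("top2.pkl","rb"));W=pickle.load(open("wrist2.pkl","rb"));T0=pickle.load(open("top.pkl","rb"));S0=pickle.load(open("scene.pkl","rb"));S=pickle.load(open("scene2.pkl","rb"))
c=lambda u,v:(290+u/4,130+v/4)
h=atz(T,c(126,372),108);b=atz(T,c(67,230),103);d=b-h
print("hub",h.round(1),"deg",np.degrees(np.arctan2(d[1],d[0])))
n=d[:2]/np.linalg.norm(d[:2]);D=np.array([731.5,88.5])-h[:2];print("door lateral",n[0]*D[1]-n[1]*D[0])
for x in([T0],[S0],[T],[W],[S],[T0,S0,W]):print(lever(x))
E
```

```text
hub [483.9 -17.1 108. ] deg 22.426725461680483
door lateral 3.177563665789407
(np.float64(1.0), np.float64(0.1), np.float64(0.22))
(np.float64(0.91), np.float64(-0.06), np.float64(0.02))
(np.float64(0.18), np.float64(0.66), np.float64(1.6))
(np.float64(1.0), np.float64(0.02), np.float64(0.24))
(np.float64(0.95), np.float64(-0.06), np.float64(0.04))
(np.float64(2.73), np.float64(0.08), np.float64(0.08))
```

The lamp is aimed within 3 mm of the doorway's middle and the lever fits its off model. Now the lever.

```bash
python3 -m handwheel '[[-20,-45,0,0,0,0,1],[-20,-46,0,0,0,0,1],[0,0,0,0,0,0,1],[0,0,50,0,0,0,1],[0,0,50,0,0,0,1],[0,0,36,0,0,0,1],[0,0,0,0,0,0,1]]'; python3 -m handwheel '[[0,-12,0,0,0,0,1],[0,-12,0,0,0,0,1],[0,-9,0,0,0,0,1],[4,-3,0,0,0,0,1],[8,-6,0,0,0,0,1],[8,-7,0,0,0,0,1],[0,0,0,0,0,0,1]]'
python3 - <<'E'
from lev import *
print(lever([viewer.get_image("wrist")]),lever([viewer.get_image("scene")]),sensors.get_obs()["ft_force"])
E
```

```text
t: 12.6
ee_pos: [503.6, -264.2, 37.4]
orientation: [0.003, -3.136, -0.005]
ft_force: [-0.1, -0.0, -0.1]
width: 0.6
grasp_force: 0.0
t: 13.48
ee_pos: [484.9, -316.5, 39.8]
orientation: [-0.001, -3.141, -0.0]
ft_force: [-0.5, 0.5, 0.5]
width: 0.6
grasp_force: 0.0
(np.float64(1.0), np.float64(0.02), np.float64(0.44)) (np.float64(1.0), np.float64(0.14), np.float64(0.2)) [-0.0854288   1.16343884 -0.25472184]
```

```bash
python3 -m handwheel '[[5,-10,0,0,0,0,1],[5,-10,0,0,0,0,1],[0,0,0,0,0,0,1]]' | sed -n 2,4p
cat > q.py <<'E'
from lev import *
print(lever([viewer.get_image("wrist")]),lever([viewer.get_image("scene")]),sensors.get_obs()["ft_force"])
E
python3 q.py
```

```text
ee_pos: [475.5, -337.1, 39.9]
orientation: [0.001, 3.141, -0.001]
ft_force: [-0.4, 1.2, 0.6]
(np.float64(1.0), np.float64(0.46), np.float64(0.84)) (np.float64(1.0), np.float64(0.54), np.float64(0.7)) [-0.41153027 -0.05238876  0.30609204]
```

```bash
python3 -m handwheel '[[2,-10,0,0,0,0,1],[2,-9,0,0,0,0,1],[-1,-8,0,0,0,0,1],[-1,-7,0,0,0,0,1],[0,0,0,0,0,0,1]]' | sed -n 2,4p;python3 q.py; python3 -m handwheel '[[-1,-2,0,0,0,0,1],[0,0,0,0,0,0,1]]' | sed -n 2,4p;python3 q.py
```

```text
ee_pos: [473.9, -370.9, 39.9]
orientation: [0.0, 3.141, -0.001]
ft_force: [0.0, 0.2, -0.1]
(np.float64(1.0), np.float64(0.86), np.float64(1.02)) (np.float64(1.0), np.float64(1.36), np.float64(1.46)) [-0.22118557 -0.87612536  0.08832837]
ee_pos: [474.8, -372.0, 39.8]
orientation: [0.001, -3.141, -0.0]
ft_force: [-0.8, -0.1, -0.5]
(np.float64(1.0), np.float64(0.9), np.float64(1.04)) (np.float64(1.0), np.float64(1.38), np.float64(1.48)) [0.35950189 0.15302427 0.82410304]
```

```bash
for i in 1; do python3 -m handwheel '[[-1,-2,0,0,0,0,1],[0,0,0,0,0,0,1]]' | sed -n 2,4p; python3 -m handwheel '[[-1,-2,0,0,0,0,1],[0,0,0,0,0,0,1]]' | sed -n 2,4p; python3 q.py;  python3 -m handwheel '[[-1,-2,0,0,0,0,1],[0,0,0,0,0,0,1]]' | sed -n 2,4p; done
```

```text
ee_pos: [475.2, -373.2, 39.6]
orientation: [0.0, -3.14, -0.003]
ft_force: [-1.4, 5.0, 2.2]
ee_pos: [475.3, -373.7, 39.4]
orientation: [0.0, -3.138, -0.007]
ft_force: [-3.5, 10.0, 5.5]
(np.float64(1.0), np.float64(0.92), np.float64(1.08)) (np.float64(1.0), np.float64(1.4), np.float64(1.48)) [-3.60344503  9.91406627  5.11787314]
ee_pos: [475.3, -374.1, 39.1]
orientation: [0.0, -3.136, -0.011]
ft_force: [-5.7, 15.2, 8.7]
```

The force rises to 15 N, so the lever is against its stop. Draw back, rise and move clear, then verify.

```bash
python3 -m handwheel '[[3,8,0,0,0,0,1],[10,25,0,0,0,0,1],[10,25,0,0,0,0,1],[0,0,-60,0,0,0,1],[0,0,-60,0,0,0,1],[0,0,-40,0,0,0,1],[30,30,0,0,0,0,1],[0,0,0,0,0,0,1],[0,0,0,0,0,0,1]]'
python3 - <<'E'
from lev import *
im={n:viewer.get_image(n) for n in("wrist","top","scene")}
for n in im:print(n,lever([im[n]]))
w=im["top"];g=w["frame"];v,u=np.nonzero(g.min(2)>190)
p=cv2.undistortPoints(np.stack([u,v],1).astype(float)[:,None],K(w),np.array(w["distortion"],float))[:,0]
R=np.array(w["R"]);c=-R.T@np.array(w["t"]);r=np.c_[p,np.ones(len(p))]@R;X=c+r*((103-c[2])/r[:,2])[:,None]
q=X[:,:2]-[484.7,-15.9];n=np.hypot(*q.T);s=(n>25)&(n<88);th=np.degrees(np.arctan2(q[s,1],q[s,0]));print("arm",np.percentile(th,[10,50,90]),s.sum())
f=cv2.absdiff(im["scene"]["frame"],__import__("pickle").load(open("scene.pkl","rb"))["frame"]).max(2)>60
nl,_,st,ce=cv2.connectedComponentsWithStats(f.astype(np.uint8));print([(st[i].tolist()) for i in range(1,nl) if st[i,4]>25])
E
```

```text
t: 17.1
ee_pos: [425.6, -290.8, 200.3]
orientation: [-0.0, 3.14, -0.002]
ft_force: [-0.4, 1.4, 0.1]
width: 0.8
grasp_force: 0.0
wrist (np.float64(1.0), np.float64(1.28), np.float64(1.54))
top (np.float64(0.41), np.float64(0.38), np.float64(0.44))
scene (np.float64(1.0), np.float64(1.4), np.float64(1.48))
arm [19.17550739 22.94063941 26.71336739] 101
[[225, 0, 24, 7, 83], [224, 1, 67, 65, 2092], [418, 0, 32, 13, 299], [457, 0, 24, 22, 328], [489, 0, 12, 28, 136], [497, 0, 37, 31, 542], [474, 4, 14, 31, 195], [201, 7, 21, 12, 131], [226, 11, 11, 5, 34], [488, 30, 7, 8, 41], [210, 119, 8, 22, 117], [217, 128, 22, 18, 154], [278, 166, 66, 23, 879], [343, 174, 9, 28, 162], [334, 203, 21, 15, 269], [331, 217, 24, 18, 309]]
```

```bash
python3 -c "
from workcell import ctrl
print(ctrl.close_job())"
```

```text
the job is handed in; nothing more can be done
None
```

The lamp now points into the doorway, about 3 mm off its middle by measurement, and the lever was then pushed to its on stop (about 1.4 rad). The other things look unmoved, the arm is drawn clear, and the job was handed in at about 17 s; no verdict came back.

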